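# Stand the fallen watch up on the tester and start the test

## Robot

A 7-joint arm with a two-finger parallel gripper is mounted at the origin on the work surface. World frame = base frame: x ahead of the robot, y to its left, z up, the work surface at z = 0. Lengths are in m, angles in rad, forces in N, time in s.
With the tool pointing down it reaches from about 0.425 to 0.875 m from the base axis. Payload 4.7 kg.
Tool frame: the origin (TCP) lies midway between the tips of the shut fingers; the grasp point (between the pads) lies 19 mm behind it; z points along the fingers, y is the line along which they close (so a half turn about z gives the same grasp; the last joint's range is limited). The gripper opens to 87 mm and grips with 3 to 60 N. Pads are 19 mm wide; open, the fingers measure 117 mm over their backs; the gripper's body (75 mm by 190 mm) begins 51 mm behind the grasp point.
Start: joints at [1.222, 0.321, -0.07, 1.45, 0.023, 1.371, -0.057], TCP at [0.231, -0.608, 0.223] pointing down, gripper open.
Joint ranges: [-2.86, 2.86], [-0.3, 2.09], [-1.38, 1.24], [0.06, 2.45], [-1.56, 4.7], [0.09, 2.05], [-2.69, 2.69]. Speed limits (rad/s): [2.57, 2.57, 3.14, 3.14, 3.14, 3.14, 3.14].

## Interface

Orientations are given as a rotation vector (axis times angle).
In Python, from bench import ctrl gives the robot as it stands.
- The arm moves only by the tool move_tool, called after ">>>" as name(argument=value, ...) on one line, values as JSON. Schema: {"type":"object","properties":{"increments":{"type":"array","items":{"type":"number"},"minItems":5,"maxItems":100},"force":{"type":"number"},"only":{"type":"string"},"quiet":{"type":"boolean"},"lines":{"type":"string"}},"required":["increments"],"additionalProperties":false}. increments is one flat list of numbers that holds 1 to 20 rows one after another, with no inner brackets; each row has 5 numbers: dx, dy, dz in m, then a turn about the tool's z in rad, then the opening from 0.0 (shut) to 1.0 (fully open); each row is the pose to reach, as a shift and turn from the pose commanded when the call began, along the tool's axes at that moment; what a row does not reach only later rows make up. A row lasts 1/10 s, in which the tool goes at most 0.05 m and 0.15 rad, less where a joint would pass 70% of its speed; a pose out of reach is approached as far as the arm can. The fingers move at their own pace and stop on an object; force is the grip in N (left out, the last holds). Time passes only in rows, so rows that do not move let the fingers close. The tool returns the time, the measured TCP pose, the force, the opening and the grip force at its end. only (a regular expression) keeps the lines of the reply that match it, lines (a string "A,B") keeps lines A to B, and quiet returns only ok. Input that does not fit is refused with a message, and nothing moves.
- ctrl.get_state(): the state, without advancing time (a new reading comes with each control period).
- ctrl.get_image(name): name is "side" or "top"; returns the picture (400x640x3 uint8, red, green, blue); there is no depth.
- ctrl.camera_model(name): a dict with "vertical_fov" (degrees; the focal length in pixels is half the picture's height over the tangent of half this angle, whatever the lens; pixels are square), "cx", "cy" (the principal point, pixels), "rvec" (rotation vector, rad) and "tvec" (3), from world to camera coordinates, as OpenCV has them. Camera axes: x right, y down, z forward; pixel columns grow to the right and rows downward; lengths in m; the calibration is good to about 2 mm. A picture is of the moment at which its call begins. camera_model takes no time and is no camera call.
- ctrl.close_job(): hands the job in; it is judged then, once.
The state is a dict: "time": time; "joint_positions": joint angles; "qd": joint speeds; "joint_torque": joint torques, N m; "position": TCP position; "tool_rot": TCP orientation; "ft_force": force on the tool from outside, world axes, zero at the start; "torque": the same for the moment, N m; "grip_width": opening from 0.0 (shut) to 1.0 (fully open); "grip_force": force on a finger pad.
Only numpy, scipy, OpenCV 4.12 (cv2) and the standard library are available. Lean on these libraries where they do the work, as an engineer would, in place of code of your own. Each camera call takes 0.05 s, during which the arm holds its last target. There are 200 camera calls.

## Task

The tall display stand with the red-strapped watch has toppled over on the repair mat: stand it upright in the middle of the timing tester's black pad, setting it down gently, and let go of it. Then start the test by pressing the tester's keys fully down one at a time: blue, then yellow, then green. Leave everything else on the table where it is.

Things in the scene. Friction and masses are not known exactly. Their poses are not given: they have to be found in the camera images.
- stand: Watch display stand, 0.3 to 0.6 kg, 182 mm tall upright, toppled flat on its back at the start (dial up). Origin: post centre line, underside of the base. +z runs from base to watch, +x is where the dial faces. Square aluminium post 24 x 24 mm centred on the z axis, bare from z = 14 to 140 mm. Lying, its centre line is level, 26 mm above the mat (30 mm above the table).
- stand_base (a point): Centre of the underside of the stand's base (14 mm along +x from the stand's origin; axes as the stand). Dark steel base plate, most of the weight: 80 (x) x 76 (y) x 14 mm.
- watch (a point): Centre of the cushion at the top of the stand (stand x = -6, z = 160 mm; axes as the stand): white roll along y, 60 mm long, 40 mm across, with a red strap and, on the +x side, a brass watch case 38 mm across that reaches stand x = +24 mm.
- mat: Cork-brown flat repair mat fixed on the table, 250 x 290 x 4 mm (x, y, z); origin at the centre of its underside. The fallen stand, the tin, the loupe and one watch lie on it.
- tester: Timing tester, fixed, level: white slab 150 (x) x 250 (y) x 12 mm, origin at the centre of its underside. Black pad on its -y part; on its +y part a grey key block, y +40 to +120 mm, 32 mm high, with three keys in a row along x (y = +80 mm) and at its +x end a black display, x 62 to 74 mm, 58 mm high.
- pad (a point): Centre of the top face of the tester's black rubber pad, 130 x 130 mm, 16 mm above the table, marked with a blue ring 60 mm across; axes as the tester.
- tin: Bystander: round black tin with dark lid, 70 mm across, 32 mm high; origin at underside centre.
- loupe: Bystander: black eyepiece, 48 mm across at its top, 40 mm high; origin at underside centre.
- watch_a: Bystander: steel-banded watch, closed band ring 64 mm across, 20 mm high lying flat, case sticking out 10 mm at -x up to 34 mm high; origin at underside centre of the ring.
- watch_b: Bystander: brown-banded watch of the same shape as watch_a, on the table.
- bottle: Bystander: cleaner bottle, 52 mm across, 145 mm tall, orange cap, upright beyond the working places; origin at underside centre.
- tray: Bystander: black open parts tray 90 x 70 x 22 mm; origin at underside centre.
- pliers: Bystander: pliers with orange handles lying flat along x, 140 mm long, 12 mm thick.
- key_blue (a joint): Travel of the blue spring key: 0 up, 0.006 m fully down (4 N). It springs back when let go.
- key_blue_top (a point): Centre of the top of the blue key, a round button 28 mm across on a black housing, standing on the tester's key block; which of the three places in the row it has differs from start to start. Neighbouring keys are 42 mm apart. Pressed straight down.
- key_yellow (a joint): Travel of the yellow spring key: 0 up, 0.006 m fully down (4 N). It springs back when let go.
- key_yellow_top (a point): Centre of the top of the yellow key, a round button 28 mm across on a black housing, standing on the tester's key block; which of the three places in the row it has differs from start to start. Neighbouring keys are 42 mm apart. Pressed straight down.
- key_green (a joint): Travel of the green spring key: 0 up, 0.006 m fully down (4 N). It springs back when let go.
- key_green_top (a point): Centre of the top of the green key, a round button 28 mm across on a black housing, standing on the tester's key block; which of the three places in the row it has differs from start to start. Neighbouring keys are 42 mm apart. Pressed straight down.

How it is judged:
By the outcome, as a careful person would: the job done as asked, in the order asked, and still so for the second after the job is handed in, with the robot touching nothing.
It also fails if it takes over 61 s, if anything falls off the work surface, if the arm or the gripper's body presses on something with over 40 N, if the wrist force passes 120 N, or if a joint passes its speed limit or range.

## Working session

There is one attempt and no reset: what is moved stays moved. The work goes in short steps, Python scripts to look and compute and a tool call to move; the robot and the scene stay as the last step left them, time stands still between calls to the robot, and variables do not carry over. Pictures are saved under pics/ and viewed, at most 10 in all, crops included, and the job is handed in when it is done.

```bash
ls; mkdir -p pics
```

Run:
```python
from bench import ctrl
import cv2
for n in("top","side"):
    cv2.imwrite(f"pics/{n}0.png",ctrl.get_image(n)[:,:,::-1]); print(n,ctrl.camera_model(n))
s=ctrl.get_state();print(s)
```

```text
bench.py
pics
top {'vertical_fov': 51.44493062731363, 'cx': 314.6569216450579, 'cy': 202.75321805981068, 'rvec': array([ 2.16539613, -2.19449729,  0.01215569]), 'tvec': array([0.02832173, 0.61078587, 1.00491269])}
side {'vertical_fov': 55.88574038457879, 'cx': 322.0695154288571, 'cy': 197.69810428520594, 'rvec': array([ 0.25468355, -2.84225967,  1.13764062]), 'tvec': array([0.57872942, 0.1154097 , 0.9679208 ])}
{'time': 0.1, 'joint_positions': array([ 1.22211744,  0.32172006, -0.07010762,  1.45154055,  0.02257922,
        1.3707939 , -0.05688789]), 'qd': array([-3.83508402e-04, -8.49800089e-04,  2.45885826e-05, -3.67800259e-03,
       -6.45690607e-04,  6.93841033e-04,  7.96512571e-04]), 'joint_torque': array([ 2.19806083e-05, -4.92571664e+01, -4.05483618e-01, -3.13398850e+01,
       -6.39014575e-02,  3.95098294e-02,  3.11271674e-05]), 'position': array([ 0.23046983, -0.60724723,  0.22159602]), 'tool_rot': array([-3.08842782e+00, -5.66525596e-01,  5.74706256e-04]), 'ft_force': array([ 0.26091057,  0.56792206, -0.23347161]), 'torque': array([-0.02963532,  0.00593747, -0.03771552]), 'grip_force': 0.0, 'grip_width': 0.9938249962725482}
```
View pics/top0.png

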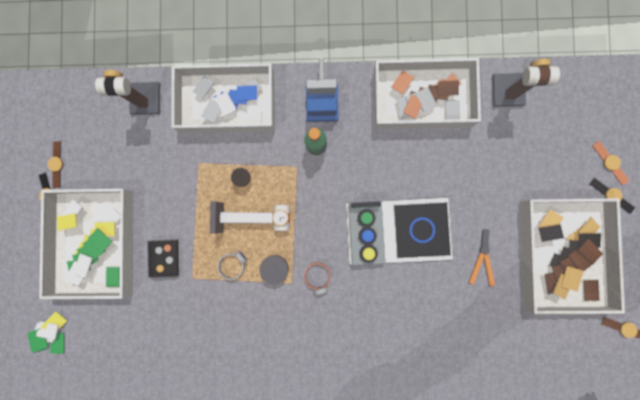

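View pics/side0.png

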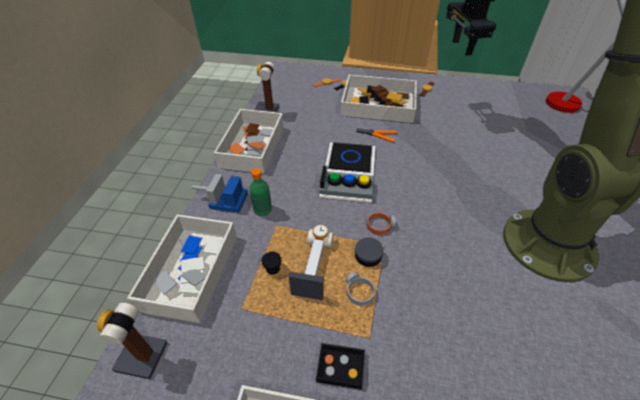

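Top view: the stand lies along y, with its base at (217,217) and watch at (281,217). The tester is at (400,231), its keys from top to bottom are green, blue, yellow, and the ring is at (422,230). The side view agrees: watch (320,235), ring (351,156). I'll zoom in to measure.

Create h.py:
```python
import numpy as np,cv2
from bench import ctrl
def cam(n):
    c=ctrl.camera_model(n);f=200/np.tan(np.radians(c["vertical_fov"]/2))
    K=np.array([[f,0,c["cx"]],[0,f,c["cy"]],[0,0,1]]);R=cv2.Rodrigues(c["rvec"])[0];return K,R,c["tvec"].reshape(3)
def tri(pt,ps):
    P=[]
    for n in("top","side"):
        K,R,t=cam(n);P.append(K@np.c_[R,t])
    X=cv2.triangulatePoints(P[0],P[1],np.array(pt,float).reshape(2,1),np.array(ps,float).reshape(2,1)).ravel()
    X=X[:3]/X[3];return X,[proj("top",X)-pt,proj("side",X)-ps]
def proj(n,X):
    K,R,t=cam(n);p=K@(R@np.array(X,float)+t);return p[:2]/p[2]
def plane(n,p,z):
    K,R,t=cam(n);d=R.T@np.linalg.inv(K)@[p[0],p[1],1];o=-R.T@t;return o+d*(z-o[2])/d[2]
def crop(im,x0,y0,w,h,s):
    o=cv2.resize(im[y0:y0+h,x0:x0+w],None,fx=s,fy=s,interpolation=cv2.INTER_CUBIC)
    for i in range(0,w,10):
        cv2.line(o,(i*s,0),(i*s,6),(0,0,255),1)
        if i%20==0: cv2.putText(o,str(x0+i),(i*s,16),0,.35,(0,0,255))
    for i in range(0,h,10):
        cv2.line(o,(0,i*s),(6,i*s),(0,0,255),1)
        if i%20==0: cv2.putText(o,str(y0+i),(8,i*s+4),0,.35,(0,0,255))
    return o
```

Run:
```python
from h import *
t=cv2.imread("pics/top0.png");s=cv2.imread("pics/side0.png")
cv2.imwrite("pics/m.png",np.hstack([crop(t,190,160,110,140,4),crop(s,260,215,85,140,4)]))
for n,im in(("top",t[195:270,340:460]),("side",s[135:205,315:385])):
    o=(340,195) if n=="top" else (315,135)
    hsv=cv2.cvtColor(im,cv2.COLOR_BGR2HSV)
    for c,(a,b) in dict(blue=(105,125),yellow=(22,35),green=(50,90)).items():
        m=cv2.inRange(hsv,(a,110,60),(b,255,255))
        k,l,st,ce=cv2.connectedComponentsWithStats(m)
        print(n,c,[(st[i].tolist()[:5],(ce[i]+o).round(1).tolist()) for i in range(1,k) if st[i][4]>15])
```

```text
top blue [([69, 22, 27, 26, 214], [422.3, 229.7]), ([22, 35, 12, 12, 120], [367.5, 235.5])]
top yellow [([23, 53, 12, 12, 118], [368.5, 253.5])]
top green []
side blue [([25, 14, 21, 14, 141], [350.1, 155.8]), ([29, 39, 11, 9, 83], [348.9, 178.0])]
side yellow [([43, 40, 12, 10, 86], [363.7, 179.5])]
side green [([14, 38, 11, 8, 68], [334.1, 176.4])]
```

View pics/m.png

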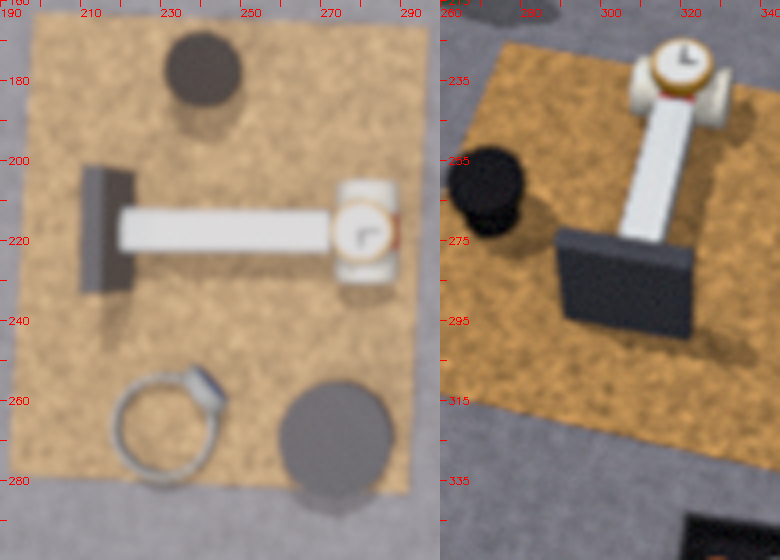

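Crop: the case centre is at top (280.5,217.5) and side (320.3,231). In the top view the roll ends are at (282,205.3) and (282,230.8), and the post axis runs from (220,217.5) to (272,217.3). The tin is at (274,268) and the loupe at (241,177), both clear of the watch.

Run:
```python
from h import *
np.set_printoptions(precision=4,suppress=True)
print("case",tri((280.5,217.5),(320.3,231)))
print("blue",tri((367.5,235.5),(348.9,178)));print("yel",tri((368.5,253.5),(363.7,179.5)))
print("ring",tri((422.4,229.7),(350.2,155.9)))
print("ringplane",plane("top",(422.4,229.7),.016),plane("side",(350.2,155.9),.016))
print("post",[plane("top",p,.042)[:2] for p in((220,217.5),(272,217.3))])
print("roll ends",[plane("top",p,.024)[:2] for p in((282,205.3),(282,230.8))])
print("post side",[plane("side",p,.042)[:2] for p in((310.5,274.5),(317,240))])
print("base bottom corners top",[plane("top",p,.08)[:2] for p in((211,201.5),(210.2,232.7))])
print("tin",plane("top",(274,268),.032)[:2],"loupe",plane("top",(241,177),.04)[:2],"watch_a",plane("top",(231,267),.02)[:2])
s=ctrl.get_state();print(s["position"]);print(cv2.Rodrigues(s["tool_rot"])[0])
t=cv2.imread("pics/top0.png");d=cv2.imread("pics/side0.png")
cv2.imwrite("pics/t.png",np.hstack([crop(t,340,190,120,85,3),crop(d,310,130,80,85,5)[:255,:]]) )
cv2.imwrite("pics/t.png",np.vstack([crop(t,340,190,120,80,4),cv2.copyMakeBorder(crop(d,310,135,80,70,4),0,0,0,160,0)]))
```

```text
case (array([0.575 , 0.101 , 0.0451]), [array([0.0438, 0.2616]), array([-0.3081, -0.012 ])])
blue (array([ 0.5299, -0.1052,  0.0421]), [array([0.0227, 0.1636]), array([-0.1668, -0.001 ])])
yel (array([ 0.4876, -0.1068,  0.0418]), [array([0.0121, 0.0981]), array([-0.1001,  0.0012])])
ring (array([ 0.5418, -0.2418,  0.0093]), [array([0.004, 0.029]), array([-0.0274, -0.0001])])
ringplane [ 0.542  -0.2403  0.016 ] [ 0.541  -0.2338  0.016 ]
post [array([0.5775, 0.2476]), array([0.5764, 0.1219])]
roll ends [array([0.6056, 0.0997]), array([0.5435, 0.1002])]
post side [array([0.5737, 0.2262]), array([0.5775, 0.1275])]
base bottom corners top [array([0.6144, 0.2584]), array([0.5421, 0.2604])]
tin [0.4546 0.1194] loupe [0.6748 0.1967] watch_a [0.4566 0.2265]
[ 0.2305 -0.6072  0.2216]
[[ 0.9349  0.3549 -0.0007]
 [ 0.3549 -0.9349  0.0015]
 [-0.0001 -0.0017 -1.    ]]
```

View pics/t.png

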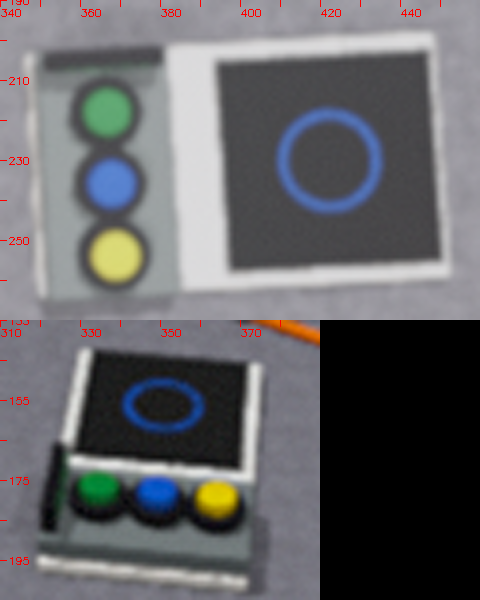

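The tester crop shows green at the display (+x) end, blue in the middle and yellow at the −x end. The ring is centred on the pad at top (422,230). The tool only points down, so my plan is to grip the roll by its ends, swing the stand up about its base edge, then carry it over. First I'll move above the roll.

Add to h.py:
```python
def go(x,y,z):
    s=ctrl.get_state();R=cv2.Rodrigues(s["tool_rot"])[0];yy=R[:,1]
    print("shift",(R.T@(np.array([x,y,z])-s["position"])).round(4),"turn to y||x",round(float(np.arctan2(yy[1],yy[0])),4),"t",s["time"],"pos",s["position"].round(4),"F",s["ft_force"].round(2),"w",round(s["grip_width"],3))
```

```text
(no output)
```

>>> move_tool(increments=[0.1,-0.1,0,-0.2,1,0.573,-0.539,0.02,-1.208,1,0.573,-0.539,0.02,-1.208,1,0.573,-0.539,0.02,-1.208,1,0.573,-0.539,0.02,-1.208,1,0.573,-0.539,0.02,-1.208,1,0.573,-0.539,0.02,-1.208,1,0.573,-0.539,0.02,-1.208,1,0.573,-0.539,0.02,-1.208,1,0.573,-0.539,0.02,-1.208,1,0.573,-0.539,0.02,-1.208,1,0.573,-0.539,0.02,-1.208,1,0.573,-0.539,0.02,-1.208,1,0.573,-0.539,0.02,-1.208,1,0.573,-0.539,0.02,-1.208,1,0.573,-0.539,0.02,-1.208,1,0.573,-0.539,0.02,-1.208,1,0.573,-0.539,0.02,-1.208,1,0.573,-0.539,0.02,-1.208,1,0.573,-0.539,0.02,-1.208,1])

```text
time: 2.1
position: [0.5749, 0.0974, 0.2025]
tool_rot: [2.224, 2.218, -0.002]
ft_force: [0.7, -0.2, 0.1]
grip_width: 0.997
grip_force: 0.0
```

```bash
python3 -c "
from h import *
go(.575,.1,.1)"
```

```text
shift [2.700e-03 1.000e-04 1.024e-01] turn to y||x -0.0029 t 2.1 pos [0.5749 0.0974 0.2025] F [ 0.72 -0.21  0.14] w 0.997
```

>>> move_tool(increments=[0.0027,0,0.03,0,1,0.0027,0,0.07,0,1,0.0027,0,0.1,0,1,0.0027,0,0.117,0,1,0.0027,0,0.117,0,1,0.0027,0,0.117,0,1])

```text
time: 2.7
position: [0.5758, 0.1019, 0.0866]
tool_rot: [2.222, 2.22, 0.002]
ft_force: [-0.3, -0.1, -0.2]
grip_width: 1.0
grip_force: 0.0
```

Run:
```python
from h import *
go(.575,.1,.03)
p=ctrl.get_state()["position"]
t=ctrl.get_image("top")[:,:,::-1].copy();s=ctrl.get_image("side")[:,:,::-1].copy()
for d in(-.0435,.0435): print(proj("side",p+[d,0,0]),proj("top",p+[d,0,0]))
cv2.imwrite("pics/g.png",np.hstack([crop(t,230,180,90,80,4),crop(s,275,180,90,80,4)]))
```

```text
shift [-0.0019 -0.0009  0.0566] turn to y||x -0.0008 t 2.7 pos [0.5758 0.1019 0.0866] F [-0.32 -0.07 -0.16] w 1.0
[337.32090092 222.90399771] [278.14817121 236.28719372]
[301.82297364 218.02636685] [277.83142262 198.22075233]
```

View pics/g.png

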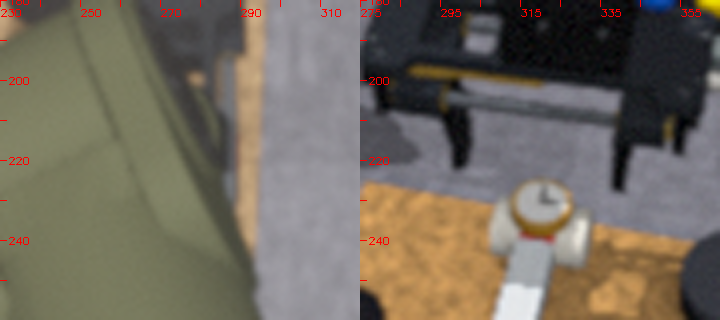

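>>> move_tool(increments=[-0.002,-0.001,0.03,0,1,-0.002,-0.001,0.05,0,1,-0.002,-0.001,0.06,0,1,-0.002,-0.001,0.068,0,1,-0.002,-0.001,0.073,0,1,-0.002,-0.001,0.076,0,1,-0.002,-0.001,0.076,0,1,-0.002,-0.001,0.076,0,1])

```text
time: 3.6
position: [0.5745, 0.1004, 0.0101]
tool_rot: [2.221, 2.221, 0.001]
ft_force: [0.6, -0.3, -0.0]
grip_width: 1.002
grip_force: 0.0
```

>>> move_tool(increments=[0,0,0,0,0.8,0,0,0,0,0.72,0,0,0,0,0.68,0,0,0,0,0.64,0,0,0,0,0.6,0,0,0,0,0.6,0,0,0,0,0.6,0,0,0,0,0.6], force=15)

```text
time: 4.4
position: [0.5744, 0.1001, 0.0096]
tool_rot: [2.221, 2.221, 0.0]
ft_force: [1.5, -0.3, -0.9]
grip_width: 0.686
grip_force: 15.0
```

Gripped at 59.7 mm, which matches the 60 mm roll. Now I'll swing it up along the arc about the base's rear edge.

>>> move_tool(increments=[0.002,0,-0.010,0,0.6,0.0046,0,-0.0207,0,0.6,0.0118,0,-0.0406,0,0.6,0.0216,0,-0.0593,0,0.6,0.0337,0,-0.0767,0,0.6,0.048,0,-0.0923,0,0.6,0.0643,0,-0.1059,0,0.6,0.0643,0,-0.1059,0,0.6], force=20)

```text
time: 5.2
position: [0.5747, 0.1684, 0.1185]
tool_rot: [2.216, 2.225, 0.007]
ft_force: [-0.9, -1.0, 4.3]
grip_width: 0.685
grip_force: 20.0
```

Run:
```python
from h import *
go(.575,.1,.03)
s=ctrl.get_image("side")[:,:,::-1].copy()
cv2.imwrite("pics/a.png",crop(s,250,150,110,160,3))
```

```text
shift [-0.0686 -0.0003  0.0884] turn to y||x 0.0043 t 5.2 pos [0.5747 0.1684 0.1185] F [-0.86 -1.04  4.31] w 0.685
```

View pics/a.png

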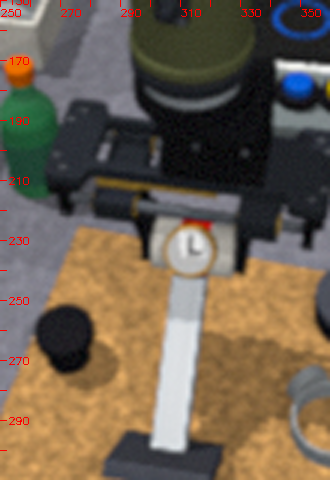

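The stand is swinging up cleanly: base at (300,460 in the crop), watch held between the fingers, roll centred. I'll finish the arc.

>>> move_tool(increments=[0.009,0,-0.006,0,0.6,0.0178,0,-0.0114,0,0.6,0.027,0,-0.016,0,0.6,0.037,0,-0.0204,0,0.6,0.047,0,-0.024,0,0.6,0.0572,0,-0.0267,0,0.6,0.068,0,-0.029,0,0.6,0.0781,0,-0.0304,0,0.6,0.089,0,-0.031,0,0.6,0.0992,0,-0.0313,0,0.6,0.110,0,-0.031,0,0.6,0.120,0,-0.030,0,0.6,0.120,0,-0.030,0,0.6,0.120,0,-0.030,0,0.6])

```text
time: 6.65
position: [0.5742, 0.2889, 0.1478]
tool_rot: [-2.217, -2.222, -0.009]
ft_force: [0.1, 2.2, 8.6]
grip_width: 0.688
grip_force: 20.0
```

>>> move_tool(increments=[0,0,-0.01,0,0.6,0,0,-0.02,0,0.6,0,0,-0.03,0,0.6,0,0,-0.04,0,0.6,0,0,-0.04,0,0.6,0,0,-0.04,0,0.6,0,0,-0.04,0,0.6], force=25)

```text
time: 7.35
position: [0.5738, 0.2842, 0.1848]
tool_rot: [-2.221, -2.221, 0.002]
ft_force: [-0.8, -0.2, -4.3]
grip_width: 0.689
grip_force: 25.0
```

Run:
```python
from h import *
go(.5415,-.25,.17)
s=ctrl.get_image("side")[:,:,::-1].copy()
cv2.imwrite("pics/b.png",crop(s,240,180,130,170,3))
```

```text
shift [-0.5342 -0.0322  0.0152] turn to y||x -0.0002 t 7.35 pos [0.5738 0.2842 0.1848] F [-0.83 -0.19 -4.33] w 0.689
```

View pics/b.png

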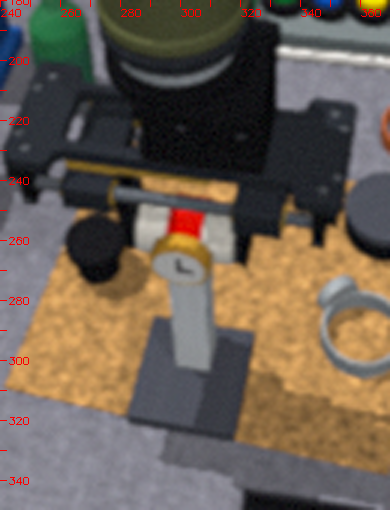

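The stand hangs upright: post vertical, dial facing +y, base clear of the mat, load 4.3 N. I'll lift it over the key block and carry it to the pad.

>>> move_tool(increments=[0,0,-0.02,0,0.6,-0.01,0,-0.04,0,0.6,-0.025,-0.002,-0.055,0,0.6,-0.045,-0.003,-0.06,0,0.6,-0.07,-0.005,-0.06,0,0.6,-0.1,-0.007,-0.06,0,0.6,-0.135,-0.009,-0.06,0,0.6,-0.17,-0.011,-0.06,0,0.6,-0.205,-0.013,-0.06,0,0.6,-0.24,-0.015,-0.06,0,0.6,-0.275,-0.017,-0.06,0,0.6,-0.31,-0.019,-0.06,0,0.6,-0.345,-0.021,-0.06,0,0.6,-0.38,-0.023,-0.06,0,0.6,-0.415,-0.025,-0.06,0,0.6,-0.445,-0.027,-0.06,0,0.6,-0.47,-0.029,-0.06,0,0.6,-0.49,-0.03,-0.06,0,0.6,-0.505,-0.031,-0.06,0,0.6,-0.52,-0.032,-0.06,0,0.6])

```text
time: 9.4
position: [0.542, -0.2358, 0.2451]
tool_rot: [-2.22, -2.221, -0.0]
ft_force: [-0.1, 0.6, -2.7]
grip_width: 0.688
grip_force: 25.0
```

>>> move_tool(increments=[-0.01,0,0,0,0.6,-0.018,0,0.005,0,0.6,-0.02,0,0.02,0,0.6,-0.02,0,0.035,0,0.6,-0.02,0,0.05,0,0.6,-0.02,0,0.06,0,0.6,-0.02,0,0.066,0,0.6,-0.02,0,0.07,0,0.6,-0.02,0,0.07,0,0.6,-0.02,0,0.07,0,0.6,-0.02,0,0.07,0,0.6])

```text
time: 10.5
position: [0.5425, -0.2556, 0.1762]
tool_rot: [2.221, 2.22, 0.0]
ft_force: [0.3, -0.5, -3.5]
grip_width: 0.685
grip_force: 25.0
```

Run:
```python
from h import *
go(.5415,-.2555,.160)
t=ctrl.get_image("top")[:,:,::-1].copy();s=ctrl.get_image("side")[:,:,::-1].copy()
cv2.imwrite("pics/c.png",np.hstack([crop(t,370,180,100,100,4),crop(s,305,80,100,120,4)[:400]]) if 0 else np.hstack([crop(t,370,170,90,110,4),crop(s,310,95,90,110,4)]))
```

```text
shift [ 0.0001 -0.001   0.0162] turn to y||x -0.0001 t 10.5 pos [ 0.5425 -0.2556  0.1762] F [ 0.3  -0.46 -3.47] w 0.685
```

View pics/c.png

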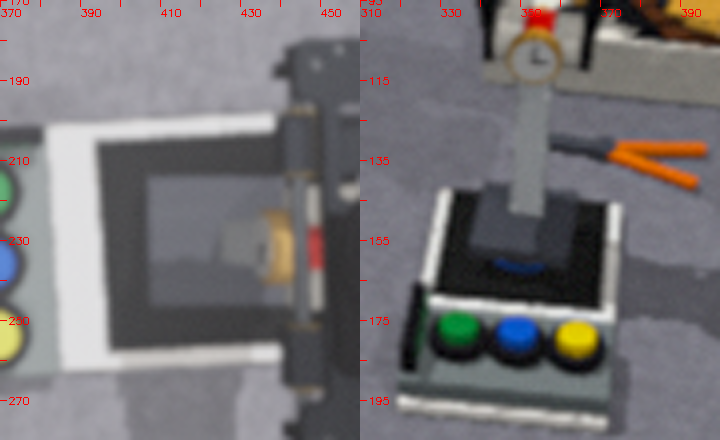

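Top view: the base's front edge is at u≈407, v 214–246. Side view: the base hovers over the pad with the front of the ring at (350,160). Checking the offset.

Run:
```python
from h import *
for z in(.04,.045,.05): print(z,plane("top",(407,214),z),plane("top",(407,246.2),z))
# side: base lower front corners px (337,159),(360,162) ; expected from pose
c=np.array([.5415,-.2395])
for zb in(.032,):
  for dx,dy,dz in((.038,.04,.014),(-.038,.04,.014),(.038,-.04,.014),(-.038,-.04,.014),(.038,.04,0),(-.038,.04,0)):
    print(dx,dy,dz,proj("side",[c[0]+dx,c[1]+dy,zb+dz]),proj("top",[c[0]+dx,c[1]+dy,zb+dz]))
print([plane("top",p,.016)[:2] for p in((394.3,205.5),(447,203),(450.3,255.3),(397.3,257.8))])
```

```text
0.04 [ 0.58008546 -0.19967541  0.04      ] [ 0.50396889 -0.19793743  0.04      ]
0.045 [ 0.57999922 -0.19875057  0.045     ] [ 0.50426603 -0.19702135  0.045     ]
0.05 [ 0.57991299 -0.19782574  0.05      ] [ 0.50456317 -0.19610527  0.05      ]
0.038 0.04 0.014 [336.63611903 154.03894231] [407.40366802 214.19911247]
-0.038 0.04 0.014 [361.63665599 156.89485837] [408.14882558 246.54070065]
0.038 -0.04 0.014 [340.48454548 138.07003528] [441.66274941 213.75011497]
-0.038 -0.04 0.014 [364.37306521 140.66701865] [442.53644782 246.18451416]
0.038 0.04 0 [336.52165513 157.58249295] [406.31018386 214.31154655]
-0.038 0.04 0 [361.29972122 160.44268991] [407.04085381 246.19682639]
[array([ 0.6016002 , -0.17388377]), array([ 0.60589436, -0.30101457]), array([ 0.47961401, -0.30544388]), array([ 0.47481523, -0.17838641])]
```

Base centre (0.542, −0.238) against pad centre (0.541, −0.240): within 2 mm. Lowering gently.

>>> move_tool(increments=[-0.001,-0.001,0.003,0,0.6,-0.001,-0.001,0.006,0,0.6,-0.001,-0.001,0.008,0,0.6,-0.001,-0.001,0.010,0,0.6,-0.001,-0.001,0.011,0,0.6,-0.001,-0.001,0.012,0,0.6,-0.001,-0.001,0.012,0,0.6])

```text
time: 11.3
position: [0.5411, -0.2564, 0.1633]
tool_rot: [-2.221, -2.221, 0.0]
ft_force: [-0.0, -0.7, -3.2]
grip_width: 0.687
grip_force: 25.0
```

>>> move_tool(increments=[0,0,0.001,0,0.6,0,0,0.002,0,0.6,0,0,0.002,0,0.6])

```text
time: 11.6
position: [0.541, -0.2564, 0.1613]
tool_rot: [-2.221, -2.221, 0.0]
ft_force: [0.0, -0.1, -3.6]
grip_width: 0.692
grip_force: 25.0
```

>>> move_tool(increments=[0,0,0.001,0,0.6,0,0,0.002,0,0.6,0,0,0.002,0,0.6,0,0,0.002,0,0.6])

```text
time: 12.0
position: [0.5412, -0.2566, 0.1597]
tool_rot: [2.221, 2.221, -0.0]
ft_force: [-0.5, -0.9, -1.5]
grip_width: 0.684
grip_force: 25.0
```

>>> move_tool(increments=[0,0,0.001,0,0.6,0,0,0.002,0,0.6,0,0,0.002,0,0.6,0,0,0.002,0,0.6])

```text
time: 12.4
position: [0.5412, -0.2567, 0.1597]
tool_rot: [2.221, 2.22, -0.001]
ft_force: [-4.7, 1.0, 9.2]
grip_width: 0.689
grip_force: 25.0
```

Contact at z≈0.160, and the base is seated. I'll ease off 1 mm, reduce the grip, open slowly and rise.

>>> move_tool(increments=[0,0,-0.001,0,0.6,0,0,-0.001,0,0.6,0,0,-0.001,0,0.6], force=8)

```text
time: 12.7
position: [0.5412, -0.2567, 0.1597]
tool_rot: [2.221, 2.221, -0.001]
ft_force: [-3.5, 0.7, 7.2]
grip_width: 0.694
grip_force: 8.0
```

>>> move_tool(increments=[0,0,-0.001,0,0.69,0,0,-0.001,0,0.71,0,0,-0.001,0,0.74,0,0,-0.001,0,0.8,0,0,-0.001,0,0.9,0,0,-0.001,0,0.95,0,0,-0.001,0,0.95])

```text
time: 13.4
position: [0.5411, -0.2564, 0.1594]
tool_rot: [2.221, 2.221, 0.0]
ft_force: [-0.2, -1.3, 0.3]
grip_width: 0.925
grip_force: 0.0
```

>>> move_tool(increments=[0,0,-0.01,0,0.95,0,0,-0.03,0,0.95,0,0,-0.06,0,0.95,0,0,-0.1,0,0.95,0,0,-0.12,0,0.95,0,0,-0.12,0,0.95])

```text
time: 14.0
position: [0.5431, -0.2569, 0.2844]
tool_rot: [2.216, 2.216, 0.004]
ft_force: [0.6, 0.2, 0.2]
grip_width: 0.951
grip_force: 0.0
```

Run:
```python
from h import *
go(.53,-.1055,.10)
t=ctrl.get_image("top")[:,:,::-1].copy();s=ctrl.get_image("side")[:,:,::-1].copy()
cv2.imwrite("pics/d.png",np.hstack([crop(t,370,170,90,110,4),crop(s,310,95,90,110,4)]))
```

```text
shift [ 0.152  -0.0143  0.1837] turn to y||x 0.0001 t 14.0 pos [ 0.5431 -0.2569  0.2844] F [0.61 0.19 0.22] w 0.951
```

View pics/d.png

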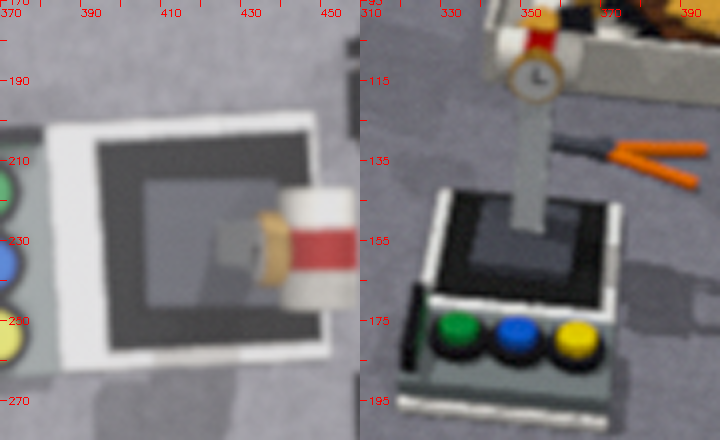

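The stand is upright and free, centred on the pad: base u 406–440, v 214–247, pad u 394–450. Now the keys.

Run:
```python
from h import *
im=cv2.imread("pics/top0.png")[195:270,340:400];m=cv2.inRange(cv2.cvtColor(im,cv2.COLOR_BGR2HSV),(50,60,60),(80,255,255))
k,l,st,ce=cv2.connectedComponentsWithStats(m);i=1+st[1:,4].argmax();g=ce[i]+(340,195);print(g,st[i])
for n,p in(("blue",(367.5,235.5)),("yel",(368.5,253.5)),("green",g)): print(n,plane("top",p,.049).round(4))
```

```text
[366.296875 217.65625 ] [ 20  17  13  13 128]
blue [ 0.5306 -0.1046  0.049 ]
yel [ 0.4884 -0.1061  0.049 ]
green [ 0.5726 -0.1025  0.049 ]
```

>>> move_tool(increments=[0.02,-0.002,0,0,0.2,0.06,-0.006,0,0,0,0.1,-0.01,0,0,0,0.14,-0.014,0.03,0,0,0.152,-0.0143,0.08,0,0,0.152,-0.0143,0.13,0,0,0.152,-0.0143,0.17,0,0,0.152,-0.0143,0.2,0,0,0.152,-0.0143,0.21,0,0,0.152,-0.0143,0.21,0,0,0.152,-0.0143,0.21,0,0])

```text
time: 15.2
position: [0.5275, -0.104, 0.0706]
tool_rot: [2.22, 2.221, 0.001]
ft_force: [0.7, -0.0, 0.4]
grip_width: 0.049
grip_force: 0.0
```

>>> move_tool(increments=[0,0.003,0.004,0,0,0,0.003,0.008,0,0,0,0.003,0.012,0,0,0,0.003,0.016,0,0,0,0.003,0.018,0,0,0,0.003,0.019,0,0,0,0.003,0.019,0,0])

```text
time: 15.9
position: [0.53, -0.1046, 0.0506]
tool_rot: [2.221, 2.221, -0.0]
ft_force: [0.2, 0.5, 3.4]
grip_width: 0.003
grip_force: 1.4
```

>>> move_tool(increments=[0,0,0.002,0,0,0,0,0.003,0,0,0,0,0.004,0,0,0,0,0.004,0,0])

```text
time: 16.3
position: [0.53, -0.1046, 0.0482]
tool_rot: [2.221, 2.221, -0.001]
ft_force: [-5.3, -0.5, 14.5]
grip_width: 0.002
grip_force: 7.5
```

Blue is on its hard stop (14.5 N, well above the 4 N spring). I'll release it and move over yellow.

>>> move_tool(increments=[0,0,-0.004,0,0,0,0,-0.015,0,0,0,0,-0.03,0,0,-0.001,-0.02,-0.03,0,0,-0.0015,-0.042,-0.03,0,0,-0.0015,-0.042,-0.03,0,0,-0.0015,-0.042,-0.03,0,0,-0.0015,-0.042,-0.02,0,0,-0.0015,-0.042,-0.012,0,0,-0.0015,-0.042,-0.012,0,0])

```text
time: 17.3
position: [0.4869, -0.1054, 0.0567]
tool_rot: [-2.219, -2.22, 0.001]
ft_force: [-1.0, 0.6, 0.1]
grip_width: 0.006
grip_force: 0.0
```

>>> move_tool(increments=[0,0,0.002,0,0,0,0,0.004,0,0,0,0,0.006,0,0,0,0,0.007,0,0,0,0,0.007,0,0])

```text
time: 17.8
position: [0.488, -0.1058, 0.0516]
tool_rot: [2.221, 2.222, 0.0]
ft_force: [-1.3, 0.8, 2.7]
grip_width: 0.001
grip_force: 1.2
```

>>> move_tool(increments=[0,0,0.002,0,0,0,0,0.004,0,0,0,0,0.005,0,0,0,0,0.005,0,0])

```text
time: 18.2
position: [0.4881, -0.1058, 0.0482]
tool_rot: [2.221, 2.221, -0.001]
ft_force: [-5.0, 2.6, 17.7]
grip_width: 0.007
grip_force: 8.2
```

>>> move_tool(increments=[0,0,-0.005,0,0,0,0,-0.015,0,0,0,0,-0.035,0,0,0.002,0.04,-0.035,0,0,0.003,0.084,-0.035,0,0,0.003,0.084,-0.035,0,0,0.003,0.084,-0.035,0,0,0.003,0.084,-0.02,0,0,0.003,0.084,-0.012,0,0,0.003,0.084,-0.012,0,0])

```text
time: 19.2
position: [0.5694, -0.1032, 0.0565]
tool_rot: [-2.22, -2.219, 0.004]
ft_force: [0.3, -0.7, 0.2]
grip_width: 0.004
grip_force: 0.0
```

>>> move_tool(increments=[0,0,0.002,0,0,0,0,0.004,0,0,0,0,0.006,0,0,0,0,0.007,0,0,0,0,0.007,0,0])

```text
time: 19.7
position: [0.5719, -0.1031, 0.0517]
tool_rot: [2.221, 2.221, -0.0]
ft_force: [-0.1, -0.5, 2.2]
grip_width: 0.005
grip_force: 1.2
```

>>> move_tool(increments=[0,0,0.002,0,0,0,0,0.004,0,0,0,0,0.005,0,0,0,0,0.005,0,0])

```text
time: 20.1
position: [0.572, -0.1031, 0.0483]
tool_rot: [2.221, 2.221, -0.001]
ft_force: [-5.7, 0.6, 15.3]
grip_width: 0.006
grip_force: 7.1
```

>>> move_tool(increments=[0,0,-0.005,0,0,0,0,-0.02,0,0,0,0,-0.06,0,0,0,0,-0.1,0,0,0.05,-0.03,-0.15,0,0,0.1,-0.05,-0.18,0,0,0.1,-0.05,-0.18,0,0,0.1,-0.05,-0.18,0,0,0.1,-0.05,-0.18,0,0,0.1,-0.05,-0.18,0,0,0.1,-0.05,-0.18,0,0])

```text
time: 21.2
position: [0.5216, -0.0044, 0.2254]
tool_rot: [-2.223, -2.218, 0.001]
ft_force: [-0.6, 0.6, -0.5]
grip_width: 0.007
grip_force: 0.0
```

Run:
```python
from h import *
t=ctrl.get_image("top")[:,:,::-1].copy();s=ctrl.get_image("side")[:,:,::-1].copy()
cv2.imwrite("pics/e.png",np.vstack([crop(t,190,120,260,180,2)[:,:520],crop(s,230,90,260,200,2)[:240*1]]))
print(ctrl.get_state()["ft_force"])
```

```text
[-0.54760057  0.86091333  0.40853158]
```

View pics/e.png

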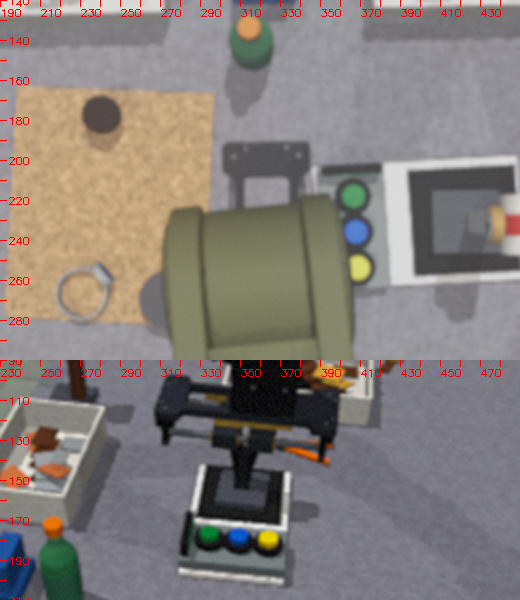

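The stand is upright on the pad (base around (423,230) in the top view). The keys are back up, the bystanders in view look unmoved, and the robot is clear. Handing in.

```bash
python3 -c "
from bench import ctrl
print(ctrl.close_job())"
```

```text
the job is handed in; nothing more can be done
None
```

I stood the stand upright in the middle of the pad (within about 2 mm) and let go of it, then pressed blue, yellow and green fully down in that order; the job was handed in at about 21 s of the 61 s, and no verdict came back.

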